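Set the bridge and zero the peak pointer for an anchor pull test

TASK

Get the anchor pull test ready: put the brass drill bit that was left standing in one of the two yellow saddles back in the narrow fittings bay of the plywood kit box, and lay the aluminium bridge bar from the kit box across both saddles, fully down in them and level, with its centre hole right over the anchor stud. Turn the knob on the pump's gauge so that the red peak pointer is back at its zero stop. Set the bar down, do not drop it, and leave everything else standing where it is.

Things in the scene. Friction and masses are not known exactly. Their poses are not given: they have to be found in the camera images.
- test_block: Concrete test block, 300 (x) x 200 (y) x 70 mm high, fixed to the bench, at any yaw. Origin: centre of its underside; x along its length, the line through the two saddles and the anchor. A steel anchor stud, 16 mm diameter, stands 40 mm out of the middle of its top.
- anchor_top (a point): Top of the anchor stud, in the middle of the block, 110 mm above the bench and 15 mm below the underside of a seated bar. Axes as test_block.
- saddle_a: Bridge leg at block x = -100 mm, fixed: foot, column, yellow saddle. Origin: centre of its foot on the block's top, axes as the block. Seat 55 mm above this: 36 mm long in x, 53 mm wide in y between two cheeks, which are upright for 9 mm, then lean outwards as a lead-in (65 mm wide) to 19 mm above the seat, 76 mm over all in y. The drill bit starts in this saddle.
- saddle_b: Bridge leg at block x = +100 mm, the same as saddle_a. Starts empty.
- saddle_a_seat (a point): Centre of the seat surface of saddle_a, where the bar's underside rests. Axes as the block.
- saddle_b_seat (a point): Centre of the seat surface of saddle_b.
- bridge_bar: Aluminium bar 260 (x) x 46 (y) x 25 mm high, red bands at its ends, upright 28 mm hole through the middle, 0.65 to 0.9 kg, same end for end. Origin: centre of its underside; x along its length. Starts on two battens in the wide bay of the kit box, underside 36 mm above the bench, so its upper 21 mm stand above the box's walls.
- drill_bit: Brass-coloured button drill bit, 56 mm tall, round: shank 33 mm diameter up to 30 mm, widening to 38 mm between 42 and 52 mm, dark carbide buttons on top; about 0.28 kg. Origin: centre of its underside, z along its axis. Starts standing upright on the seat of saddle_a.
- bit_middle (a point): Middle of the drill bit, on its axis 28 mm above its underside.
- kit_box: Open plywood box 320 (x) x 235 (y) x 40 mm high, fixed; walls and floor 8 mm. Origin: centre of its underside. A divider along x parts the wide bar bay (y -23 to +110 mm, two battens across it at x = -90 and +90 mm, tops 36 mm above the bench) from the narrow fittings bay (inside y -110 to -32 mm, x -152 to +152 mm).
- fittings_bay (a point): Centre of the floor of the fittings bay, at kit_box x = 0, y = -70.5 mm, 8 mm above the bench. Axes as kit_box.
- test_pump: Hydraulic hand pump, red reservoir, fixed. Origin: at bench level; foot plate from x = -170 to +190 mm, 110 mm wide. At its -x end, centred at x = -110, y = 0, a gauge of 100 mm diameter lies face up, dial 115 mm above the bench, bezel 4 mm higher. The lever lies over the reservoir, up to 155 mm high; its fork begins at x = -60 mm, 137 mm high.
- knob_top (a point): Centre of the top of the peak pointer's knob, on its upright axis, 139.5 mm above the bench. The knob is round, black, knurled, 22 mm diameter and stands from 2.5 to 24.5 mm above the dial.
- peak_pointer (a joint): Angle of the red peak pointer and its knob, rad: 0 at the zero stop (pointer on the black needle, left and towards the reader), growing clockwise seen from above to 4.4; turn it anticlockwise to bring it back. Stays where it is left (friction about 0.04 N m); firm stop at 0.
- dial_stand: Bystander: dial indicator on a magnetic stand, standing on the block beside saddle_a at about block y = +75 mm; blue base 50 x 44 x 40 mm, post to 140 mm above the block's top, its arm with the dial reaches 90 mm to its own -x. Origin: centre of its underside.
- coupler: Bystander: steel coupler, upright cylinder 31 mm diameter, 50 mm tall, standing in the fittings bay. Origin: centre of its underside.
- dome_nut: Bystander: dark dome nut, 32 mm diameter, 20 mm high, on the block's top at about block y = -75 mm. Origin: centre of its underside.
- spanner: Bystander: 150 mm spanner on the floor of the wide bay of the kit box, below the level of the bar. Origin: its underside, near its middle.
- ram_jack: Bystander: blue hollow-ram jack, upright, 80 mm diameter, 112 mm high, on the bench behind the block. Origin: centre of its underside.
- bearing_plate: Bystander: dark domed steel plate, 80 x 80 mm, 21 mm high in the middle, flat on the bench. Origin: centre of its underside.
- oil_can: Bystander: small green can, 48 mm diameter, 110 mm tall, on the bench near the robot, left or right of the middle. Origin: centre of its underside.
- grease_tin: Bystander: flat tin, 56 mm diameter, 30 mm high, on the bench near the robot, on the other side than the can. Origin: centre of its underside.

How it is judged:
By the outcome, as a careful person would: the job done as asked, in the order asked, and still so for the second after the job is handed in, with the robot touching nothing.
It also fails if it takes over 72 s, if anything falls off the work surface, if the arm or the gripper's body presses on something with over 40 N, if the wrist force passes 120 N, or if a joint passes its speed limit or range.

ROBOT

A 6-joint arm with a two-finger parallel gripper is mounted at the origin on the work surface. World frame = base frame: x ahead of the robot, y to its left, z up, the work surface at z = 0. Lengths are in m, angles in rad, forces in N, time in s.
With the tool pointing down it reaches from about 0.3 to 0.775 m from the base axis. Payload 14.6 kg.
Tool frame: the origin (TCP) lies midway between the tips of the shut fingers; the grasp point (between the pads) lies 19 mm behind it (tcp_to_grasp is the distance from the TCP to the grasp point, in m); z points along the fingers, y is the line along which they close (so a half turn about z gives the same grasp; the last joint's range is limited). The gripper opens to 85 mm and grips with 20 to 120 N. Pads are 22 mm wide; open, the fingers measure 114 mm over their backs; the gripper's body (76 mm by 85 mm) begins 54 mm behind the grasp point. The pads swing forward as they close: fully open they stand 13 mm farther back than shut.
Start: joints at [-1.182, 0.3, 1.521, -0, 1.321, -0.067], TCP at [0.242, -0.494, 0.231] pointing down, gripper open.
Joint ranges: [-3.03, 3.03], [-0.79, 2.21], [0.23, 2.52], [-1.04, 4.18], [0, 3.07], [-2.55, 2.55]. Speed limits (rad/s): [2.22, 2.22, 2.57, 3.14, 3.14, 3.14].

INTERFACE

Orientations are given as a unit quaternion [w, x, y, z].
In Python, from bench import * gives the robot as it stands.
- The arm moves only by the shell command python3 -m creep 'ROWS' [OPENING] [FORCE]. ROWS is JSON, a list of rows, each a list of 4 numbers: the shift along the tool's x, y, z in m, then the turn about the tool's z in rad. A call has 1 to 20 rows; each row is the pose to reach, as a shift and turn from the pose commanded when the call began, along the tool's axes at that moment; what a row does not reach only later rows make up. A row lasts 1/12 s, in which the tool goes at most 41.7 mm and 7.16 degrees, less where a joint would pass 70% of its speed; a pose out of reach is approached as far as the arm can. A call with a gripper value outside its range is refused whole. OPENING is the closure, from 0 (fully open) to 1 (shut), set as the call begins (- or left out, the last holds). The fingers move at their own pace and stop on an object; FORCE is the grip in N (left out, the last holds). Time passes only in rows, so rows that repeat a pose let the fingers close. It gives the time, the measured TCP pose, the force, the opening and the grip force at its end, in the units of the state.
- get_state(): the state, without advancing time (a new reading comes with each control period).
- read_camera(name): name is "scene" or "side" or "wrist"; returns a dict with "image" (420x560x3 uint8, red, green, blue), "depth" (420x560 float32, m along the optical axis (not along the pixel's ray), 0 where there is no reading), "K" (3x3 intrinsics, pixels), "R" (3x3) and "t" (3): a world point X has camera coordinates R X + t. Camera axes: x right, y down, z forward; pixel columns grow to the right and rows downward; lengths in m; the calibration is good to about 2 mm. The wrist camera is an equidistant fisheye: a pixel r from the principal point sees the ray r / f radians off the axis. A picture is of the moment at which its call begins.
- hand_in(): hands the job in; it is judged then, once.
The state is a dict: "clock": time; "joint_positions": joint angles; "joint_velocities": joint speeds; "joint_torque": joint torques, N m; "tcp_pos": TCP position; "tool_rot": TCP orientation; "force": force on the tool from outside, world axes, zero at the start; "torque": the same for the moment, N m; "width": finger opening in m; "grasp_force": force on a finger pad.
Only numpy, scipy, OpenCV 4.12 (cv2) and the standard library are available. Lean on these libraries where they do the work, as an engineer would, in place of code of your own. Each camera call takes 0.05 s, during which the arm holds its last target. There are 200 camera calls.

## Working session

There is one attempt and no reset: what is moved stays moved. The work goes in short steps, Python scripts to look and compute and a shell command to move; the robot and the scene stay as the last step left them, time stands still between calls to the robot, and variables do not carry over. Pictures are saved under pics/ and viewed, at most 10 in all, crops included, and the job is handed in when it is done.

```bash
ls; mkdir -p pics; cat > h.py <<'E'
from bench import *
import numpy as np, cv2, pickle
def snap(n):
    d=read_camera(n); pickle.dump(d,open(f'pics/{n}.pkl','wb')); return d
def load(n): return pickle.load(open(f'pics/{n}.pkl','rb'))
def px(d,u,v,w=1):
    z=d['depth'][v-w:v+w+1,u-w:u+w+1]; z=np.median(z[z>0])
    c=np.linalg.inv(d['K'])@[u,v,1]*z
    return d['R'].T@(c-d['t'])
def pxz(d,u,v,h):
    r=d['R'].T@(np.linalg.inv(d['K'])@[u,v,1]); o=-d['R'].T@d['t']
    return o+r*(h-o[2])/r[2]
def cloud(d):
    z=d['depth'];v,u=np.indices(z.shape)
    c=np.stack([u,v,np.ones_like(u)],-1)@np.linalg.inv(d['K']).T*z[...,None]
    return (c-d['t'])@d['R']
E
python3 - <<'E'
from h import *
for n in ('scene','side'):
    d=snap(n); print(n,d['K'][0],(-d['R'].T@d['t']).round(3),d['R'][2].round(2))
    cv2.imwrite(f'pics/{n}0.png',cv2.resize(d['image'][...,::-1],(800,600),interpolation=cv2.INTER_CUBIC))
E
```

```text
pics
scene [439.58274859   0.         283.72427833] [ 1.53  -0.281  0.97 ] [-0.71  0.22 -0.66]
side [396.17522301   0.         280.10585113] [0.442 0.725 0.822] [ 0.13 -0.7  -0.7 ]
```

View pics/scene0.png

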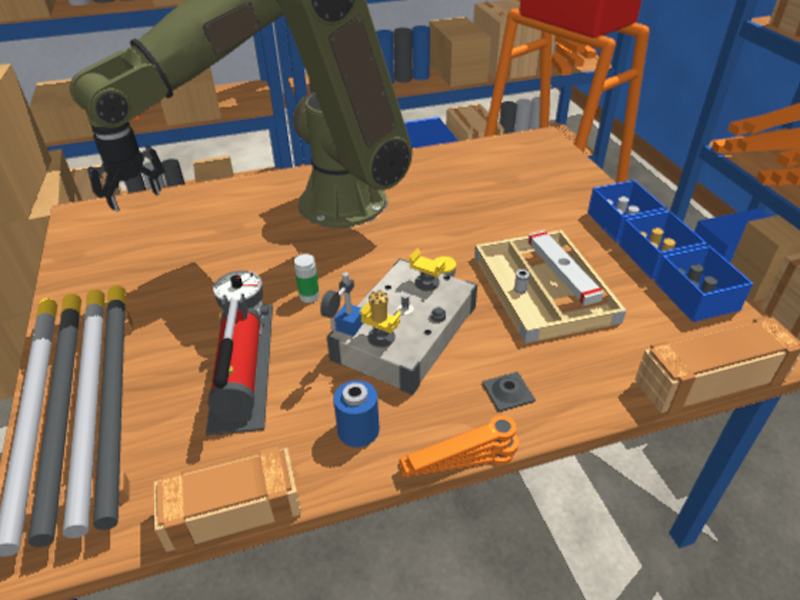

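View pics/side0.png

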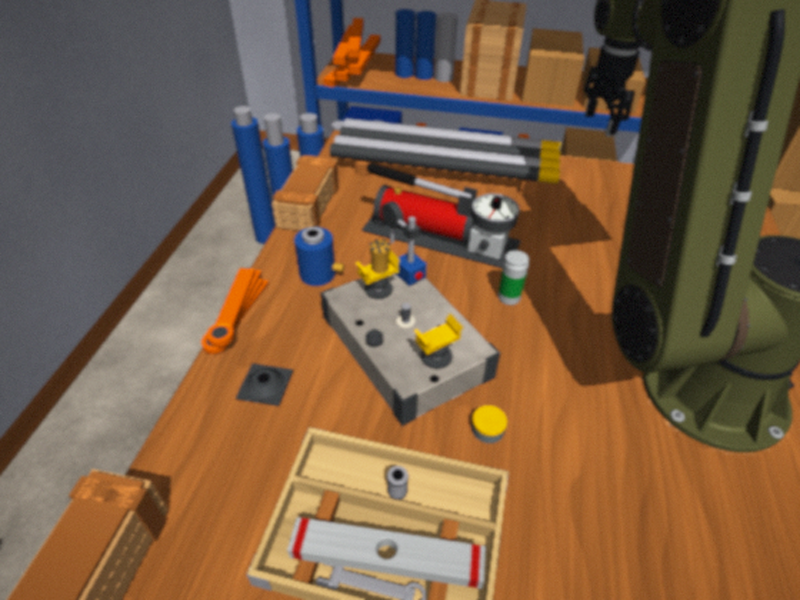

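The scene view shows the bit in the far-left saddle at (378,300), the stud at (404,300), the empty saddle at (432,263), the knob at (237,281), the bar hole at (565,262) and the coupler at (522,275). In the side view the same things are at (379,250), (406,312), (437,338), (495,203), (387,548) and (398,480).

```bash
python3 - <<'E'
from h import *
S,D=load('scene'),load('side')
P={'bit top':((378,298),(379,244),.181),'anchor':((404,297),(406,311),.11),'knob':((237,281),(495,202),.1395),'barhole':((565,262),(387,548),.061),
'coupler':((522,272),(398,472),.058),'can':((304,261),(516,258),.11),'tin':(None,(490,416),.03),'jack':((356,392),(315,235),.112)}
for k,(a,b,h) in P.items():
    print(k,*[None if q is None else pxz(d,q[0]*.7,q[1]*.7,h).round(4) for d,q in((S,a),(D,b))])
for n,d in(('scene',S),('side',D)):
    C=cloud(d);im=d['image'].astype(int);r,g,b=im[...,0],im[...,1],im[...,2];ok=d['depth']>0
    def rect(m,name):
        p=C[m][:,:2].astype(np.float32)*1000
        if len(p)<10: print(n,name,len(p));return
        print(n,name,len(p),[np.round(x,1) for x in cv2.minAreaRect(p)],p.mean(0).round(1))
    A=pxz(S,404*.7,297*.7,.11);B=pxz(S,565*.7,262*.7,.061)
    dA=np.hypot(C[...,0]-A[0],C[...,1]-A[1]);dB=np.hypot(C[...,0]-B[0],C[...,1]-B[1])
    z=C[...,2]
    yel=ok&(r>150)&(b<90)&(g>110)&(z>.11)&(z<.15)&(dA<.15)
    lab=cv2.connectedComponents(yel.astype(np.uint8))[1]
    for l in range(1,lab.max()+1):
        if (lab==l).sum()>40: rect(lab==l,'yellow')
    rect(ok&(abs(z-.07)<.005)&(dA<.19),'blocktop')
    rect(ok&(abs(z-.061)<.005)&(dB<.15),'bartop')
    rect(ok&(r>130)&(g<70)&(b<70)&(z>.04)&(dB<.17),'redbands')
    rect(ok&(abs(z-.04)<.004)&(dB<.3)&(r>150)&(g>130),'boxrim')
E
```

```text
bit top [ 0.6428 -0.0643  0.181 ] [ 0.6338 -0.0628  0.181 ]
anchor [0.5768 0.0079 0.11  ] [0.565  0.0254 0.11  ]
knob [ 0.4516 -0.3188  0.1395] [ 0.4385 -0.3067  0.1395]
barhole [0.5203 0.4226 0.061 ] [0.5117 0.4211 0.061 ]
coupler [0.5198 0.3123 0.058 ] [0.5203 0.3073 0.058 ]
can [ 0.3885 -0.1686  0.11  ] [ 0.3817 -0.1658  0.11  ]
tin None [0.3938 0.1596 0.03  ]
jack [ 0.7997 -0.1518  0.112 ] [ 0.7886 -0.1479  0.112 ]
scene yellow 248 [array([501.3,  82.3]), array([76.2, 41.3]), np.float64(43.6)] [503.1  80.2]
scene yellow 224 [array([638.9, -61.9]), array([73.6, 39.8]), np.float64(42.4)] [645.7 -64.5]
scene blocktop 3152 [array([570.4,  10.8]), array([204.5, 308.3]), np.float64(43.3)] [590.3  14.2]
scene bartop 666 [array([518.2, 369.7]), array([264.8, 150.6]), np.float64(2.5)] [525.  415.1]
scene redbands 20 [array([514.7, 420.1]), array([242.6,  42.3]), np.float64(2.5)] [572.7 419.9]
scene boxrim 600 [array([530.7, 486.1]), array([467.1, 324.8]), np.float64(88.1)] [555.5 374.1]
side yellow 285 [array([635.4, -59.7]), array([74.5, 37.8]), np.float64(41.4)] [631.7 -52.7]
side yellow 457 [array([500.3,  85.5]), array([73.3, 40.2]), np.float64(44.8)] [495.5  85.8]
side blocktop 4966 [array([567.6,  12.2]), array([202.1, 303.4]), np.float64(43.4)] [561.9  36.7]
side bartop 3435 [array([515.1, 370.2]), array([260.1, 149.7]), np.float64(3.1)] [510.1 417.1]
side redbands 244 [array([513.1, 421.7]), array([244.9,  46.7]), np.float64(3.1)] [506.1 425.3]
side boxrim 2551 [array([523.5, 372.5]), array([238.7, 322.5]), np.float64(87.9)] [535.5 360.6]
```

```bash
cat >> h.py <<'E'
from scipy.spatial.transform import Rotation as Rt
def pose(): 
    s=get_state(); w=s['tool_rot']; return s,np.array(s['tcp_pos']),Rt.from_quat([w[1],w[2],w[3],w[0]]).as_matrix()
def go(x,y,z,yaw=None,half=True):
    """rows to target TCP; yaw = world angle (deg) of tool y axis, modulo half turn"""
    s,p,R=pose(); d=R.T@(np.array([x,y,z])-p); t=0
    if yaw is not None:
        cur=np.degrees(np.arctan2(R[1,1],R[0,1])); t=-(yaw-cur)
        t=(t+90)%180-90 if half else t
    print('shift',d.round(4),'turn',np.radians(t).round(4),'q6',round(s['joint_positions'][5],3),'clk',s['clock'],'tcp',p.round(4),'tilt',R[:,2].round(3))
    return d
E
python3 - <<'E'
from h import *
print(pose()[2].round(3)); go(.44,-.31,.33); go(.637,-.061,.30,133.3)
d=snap('wrist');print(d['K'],(-d['R'].T@d['t']).round(3),d['R'].round(2))
E
```

```text
[[ 0.898  0.44  -0.   ]
 [ 0.44  -0.898  0.001]
 [ 0.    -0.001 -1.   ]]
shift [ 0.2586 -0.0779 -0.0991] turn 0.0 q6 -0.067 clk 0.1 tcp [ 0.242  -0.4937  0.2308] tilt [-0.     0.001 -1.   ]
shift [ 0.5451 -0.2147 -0.069 ] turn -0.3 q6 -0.067 clk 0.1 tcp [ 0.242  -0.4937  0.2308] tilt [-0.     0.001 -1.   ]
[[325.1922621    0.         282.30962249]
 [  0.         325.1922621  212.9799206 ]
 [  0.           0.           1.        ]] [ 0.31  -0.461  0.373] [[ 0.44 -0.9  -0.  ]
 [-0.86 -0.42  0.29]
 [-0.27 -0.13 -0.96]]
```

```bash
python3 -m creep '[[0.02,-0.005,-0.04,0],[0.055,-0.015,-0.06,0],[0.09,-0.025,-0.075,0],[0.125,-0.035,-0.08,0],[0.16,-0.045,-0.08,0],[0.16,-0.045,-0.08,0],[0.16,-0.045,-0.08,0]]' 0
cat >> h.py <<'E'
def wpz(d,u,v,h):
    K=d['K'];a=(u-K[0,2])/K[0,0];b=(v-K[1,2])/K[1,1];th=np.hypot(a,b);s=np.sinc(th/np.pi)
    r=d['R'].T@np.array([a*s,b*s,np.cos(th)]);o=-d['R'].T@d['t']
    return o+r*(h-o[2])/r[2]
E
python3 - <<'E'
from h import *
d=snap('wrist');cv2.imwrite('pics/w1.png',cv2.resize(d['image'][...,::-1],(800,600),interpolation=cv2.INTER_CUBIC))
go(.637,-.061,.30,133.3)
E
```

```text
clock: 0.73
tcp_pos: [0.3669, -0.3819, 0.3112]
tool_rot: [-0.0, 0.974, 0.227, -0.0]
force: [-0.5, -1.1, -0.2]
width: 0.0852
grasp_force: 0.0
shift [ 0.3851 -0.1692  0.011 ] turn -0.2987 q6 0.237 clk 0.7833 tcp [ 0.3661 -0.3828  0.311 ] tilt [-0.  0. -1.]
```

View pics/w1.png

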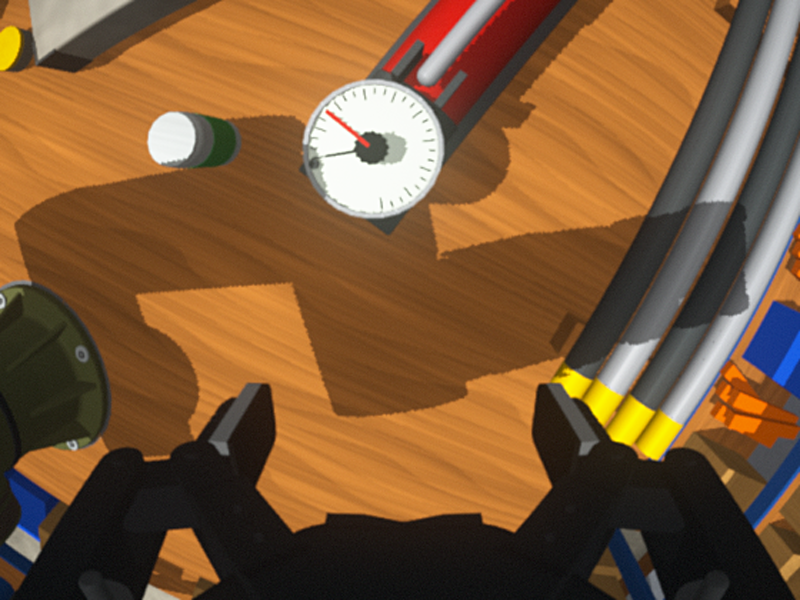

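The gauge sits at (371,148). The red pointer tip is at (327,111) and the black needle at (316,160), so the pointer needs about 52° (0.9 rad) anticlockwise. Next, the bit.

```bash
python3 -m creep '[[0.03,-0.013,0,0],[0.06,-0.026,0,-0.05],[0.09,-0.04,0,-0.1],[0.125,-0.055,0,-0.15],[0.16,-0.07,0,-0.2],[0.195,-0.085,0,-0.25],[0.23,-0.1,0,-0.3],[0.26,-0.115,0,-0.3],[0.29,-0.13,0,-0.3],[0.31,-0.145,0,-0.3],[0.325,-0.15,0,-0.3],[0.325,-0.15,0,-0.3],[0.325,-0.15,0,-0.3]]' 0
python3 - <<'E'
from h import *
print(wpz(load('wrist'),371*.7,146*.7,.1395).round(4))
d=snap('wrist');cv2.imwrite('pics/w2.png',cv2.resize(d['image'][...,::-1],(800,600),interpolation=cv2.INTER_CUBIC))
go(.637,-.061,.30,133.3)
E
```

```text
clock: 1.87
tcp_pos: [0.5916, -0.1061, 0.3106]
tool_rot: [-0.0, 0.93, 0.369, -0.0]
force: [-0.5, -0.5, -0.8]
width: 0.0856
grasp_force: 0.0
[ 0.4365 -0.3241  0.1395]
shift [ 0.0645 -0.002   0.0108] turn -0.0011 q6 0.577 clk 1.9167 tcp [ 0.5913 -0.1066  0.3109] tilt [-0.001 -0.    -1.   ]
```

View pics/w2.png

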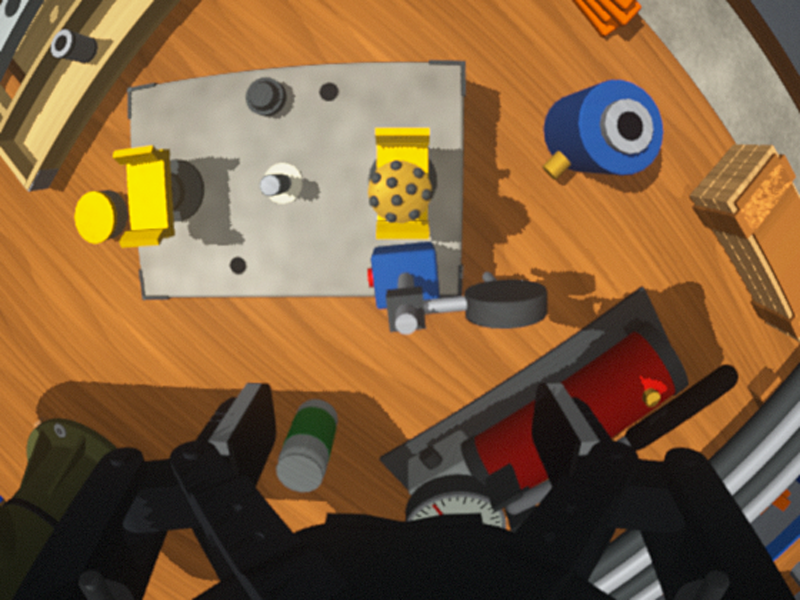

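The bit top is at (400,191), the stud top at (270,185) and saddle b's seat at about (149,196). The dial arm points away from the bar's place.

```bash
python3 - <<'E'
from h import *
d=load('wrist')
f=lambda n,u,v,h:print(n,wpz(d,u*.7,v*.7,h).round(4))
f('bit',400,191,.180);f('anchor',270,185,.11);f('seatb',149,196,.125)
for c in((129,87),(463,63),(462,297),(143,298)):f('corner',*c,.07)
f('coupler',66,43,.058);f('knob? none',0,0,.1)
C=None
go(.637,-.061,.20,133.3)
E
```

```text
bit [ 0.6338 -0.0642  0.18  ]
anchor [0.5686 0.0093 0.11  ]
seatb [0.5011 0.0795 0.125 ]
corner [0.5395 0.1874 0.07  ]
corner [ 0.7422 -0.031   0.07  ]
corner [ 0.5995 -0.1685  0.07  ]
corner [0.393  0.0504 0.07  ]
coupler [0.5246 0.3013 0.058 ]
knob? none [0.5208 0.3966 0.1   ]
shift [ 0.0646 -0.0019  0.1108] turn -0.0011 q6 0.577 clk 1.9167 tcp [ 0.5913 -0.1066  0.3109] tilt [-0.001 -0.    -1.   ]
```

```bash
python3 -m creep '[[0.02,0,0.01,0],[0.045,-0.001,0.03,0],[0.062,-0.002,0.065,0],[0.062,-0.002,0.1,0],[0.062,-0.002,0.13,0],[0.062,-0.002,0.15,0],[0.062,-0.002,0.161,0],[0.062,-0.002,0.161,0],[0.062,-0.002,0.161,0]]' 0
python3 -m creep '[[0,0,0,0],[0,0,0,0],[0,0,0,0],[0,0,0,0],[0,0,0,0],[0,0,0,0],[0,0,0,0],[0,0,0,0]]' 1 40
python3 - <<'E'
from h import *
d=snap('wrist');cv2.imwrite('pics/w3.png',d['image'][...,::-1])
s=get_state();print(s['width'],s['grasp_force'],s['force'])
go(.637,-.061,.25)
E
```

```text
clock: 2.67
tcp_pos: [0.6356, -0.0623, 0.1513]
tool_rot: [0.0, 0.93, 0.368, 0.0]
force: [0.6, -0.8, 0.2]
width: 0.0849
grasp_force: 0.0
clock: 3.33
tcp_pos: [0.6357, -0.0612, 0.1513]
tool_rot: [0.0, 0.929, 0.369, 0.001]
force: [-2.4, 0.4, 6.0]
width: 0.0365
grasp_force: 39.8
0.03647115663902438 39.8487435921561 [-2.65650398  0.99764901  5.93410512]
shift [ 0.0011  0.0008 -0.0986] turn 0.0 q6 0.661 clk 3.3833 tcp [ 0.6357 -0.0612  0.1514] tilt [ 0.001 -0.    -1.   ]
```

View pics/w3.png

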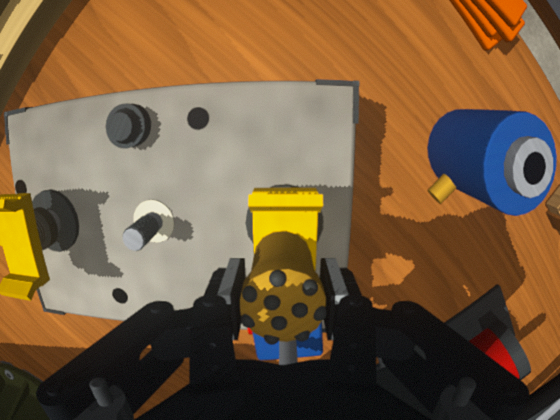

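The bit is between the pads, but the width of 36.5 mm means they are on its taper. I'll regrasp a little higher.

```bash
python3 -m creep '[[0,0,0,0],[0,0,0,0],[0,0,0,0],[0,0,-0.007,0],[0,0,-0.007,0],[0,0,-0.007,0]]' 0.3
python3 -m creep '[[0,0,0,0],[0,0,0,0],[0,0,0,0],[0,0,0,0],[0,0,0,0],[0,0,0,0],[0,0,0,0]]' 1 40
python3 - <<'E'
from h import *
go(.637,-.061,.25)
E
```

```text
clock: 3.88
tcp_pos: [0.6357, -0.0613, 0.1579]
tool_rot: [0.0, 0.929, 0.369, 0.0]
force: [-0.4, 0.1, 0.6]
width: 0.06
grasp_force: 0.0
clock: 4.47
tcp_pos: [0.6355, -0.0613, 0.1575]
tool_rot: [0.0, 0.929, 0.369, 0.0]
force: [-2.1, -0.2, 5.1]
width: 0.0363
grasp_force: 40.5
shift [ 0.0013  0.0008 -0.0925] turn 0.0 q6 0.662 clk 4.4667 tcp [ 0.6355 -0.0613  0.1575] tilt [ 0. -0. -1.]
```

```bash
python3 -m creep '[[0,0,-0.015,0],[0,0,-0.035,0],[0,0,-0.06,0],[0,0,-0.085,0],[0,0,-0.1,0],[0,0,-0.1,0]]'
python3 - <<'E'
from h import *
s=get_state();print(s['width'],s['force'])
go(.601,.299,.22,-2.1); go(.601,.299,.22,-2.1+180,False)
E
```

```text
clock: 4.97
tcp_pos: [0.6362, -0.0614, 0.2603]
tool_rot: [0.001, 0.929, 0.369, 0.002]
force: [1.0, -0.6, -2.0]
width: 0.0361
grasp_force: 40.8
0.03606273229225359 [ 0.95537431 -0.64747214 -2.04148495]
shift [ 0.2214 -0.2866  0.0399] turn -0.7783 q6 0.661 clk 4.9667 tcp [ 0.6362 -0.0614  0.2603] tilt [ 0.005 -0.001 -1.   ]
shift [ 0.2214 -0.2866  0.0399] turn -3.9199 q6 0.661 clk 4.9667 tcp [ 0.6362 -0.0614  0.2603] tilt [ 0.005 -0.001 -1.   ]
```

```bash
python3 -m creep '[[0.02,-0.025,0,-0.06],[0.04,-0.05,0,-0.13],[0.06,-0.08,0,-0.2],[0.08,-0.105,0,-0.28],[0.1,-0.13,0,-0.36],[0.12,-0.155,0,-0.44],[0.14,-0.18,0,-0.52],[0.16,-0.205,0,-0.6],[0.18,-0.23,0,-0.68],[0.195,-0.255,0,-0.74],[0.21,-0.275,0.01,-0.778],[0.221,-0.287,0.02,-0.778],[0.221,-0.287,0.04,-0.778],[0.221,-0.287,0.04,-0.778],[0.221,-0.287,0.04,-0.778]]'
python3 - <<'E'
from h import *
d=snap('wrist');cv2.imwrite('pics/w4.png',cv2.resize(d['image'][...,::-1],(800,600),interpolation=cv2.INTER_CUBIC))
go(.601,.299,.041,-2.1)
E
```

```text
clock: 6.22
tcp_pos: [0.5991, 0.2984, 0.215]
tool_rot: [-0.001, 0.721, 0.693, -0.002]
force: [-0.7, -0.3, -2.4]
width: 0.0365
grasp_force: 40.9
shift [0.0008 0.0016 0.1757] turn -0.0019 q6 0.446 clk 6.2667 tcp [0.5996 0.2984 0.2167] tilt [-0.001 -0.001 -1.   ]
```

View pics/w4.png

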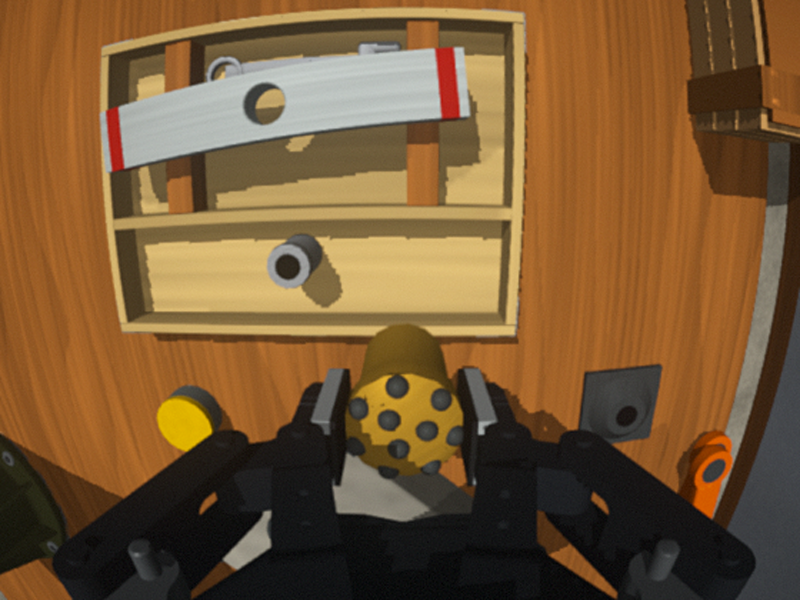

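The bit hangs upright. The box's outer rim corners are at (102,47), (525,12), (516,336) and (122,333), the coupler at (290,265) and the bar hole at (265,104).

```bash
python3 - <<'E'
from h import *
d=load('wrist')
f=lambda u,v,h:wpz(d,u*.7,v*.7,h)[:2]
c=[f(*p,.04) for p in((102,47),(525,12),(516,336),(122,333))]
print(np.round(c,4),np.mean(c,0).round(4)); ang=[np.degrees(np.arctan2(*(c[j]-c[i])[::-1])) for i,j in((0,1),(3,2))];print(ang)
print('coupler',f(290,265,.058).round(4),'hole',f(265,102,.061).round(4))
b=[f(*p,.061) for p in((105,111),(464,48),(469,117),(109,171))];print(np.round(b,4),np.mean(b,0).round(4),[np.degrees(np.arctan2(*(b[j]-b[i])[::-1])) for i,j in((0,1),(3,2))])
E
```

```text
[[0.3703 0.494 ]
 [0.6893 0.4825]
 [0.6804 0.2471]
 [0.3607 0.2585]] [0.5252 0.3705]
[np.float64(-2.063991631284537), np.float64(-2.0532423332330003)]
coupler [0.5227 0.311 ] hole [0.5143 0.4205]
[[0.3881 0.4355]
 [0.6423 0.4484]
 [0.6436 0.4027]
 [0.3884 0.3905]] [0.5156 0.4193] [np.float64(2.8865281910934883), np.float64(2.737619227595633)]
```

```bash
python3 -m creep '[[-0.001,0.003,0.02,0],[-0.001,0.003,0.05,0],[-0.001,0.003,0.085,0],[-0.001,0.003,0.12,0],[-0.001,0.003,0.145,0],[-0.001,0.003,0.16,0],[-0.001,0.003,0.166,0],[-0.001,0.003,0.17,0],[-0.001,0.003,0.17,0],[-0.001,0.003,0.17,0]]'
python3 -c "
from h import *
go(.6026,.2971,.0405)"
```

```text
clock: 7.1
tcp_pos: [0.6033, 0.2981, 0.0489]
tool_rot: [0.0, 0.72, 0.694, 0.001]
force: [0.0, -0.6, -3.1]
width: 0.0362
grasp_force: 40.9
shift [-0.001  -0.0006  0.0084] turn 0.0 q6 0.442 clk 7.1 tcp [0.6033 0.2981 0.0489] tilt [ 0.002  0.001 -1.   ]
```

```bash
python3 -m creep '[[0,0,0.003,0],[0,0,0.005,0],[0,0,0.006,0],[0,0,0.007,0],[0,0,0.008,0],[0,0,0.0085,0],[0,0,0.0085,0]]'
```

```text
clock: 7.68
tcp_pos: [0.6027, 0.2983, 0.0405]
tool_rot: [0.0, 0.72, 0.694, 0.0]
force: [-6.2, -2.8, 12.1]
width: 0.0367
grasp_force: 42.1
```

```bash
python3 -m creep '[[0,0,0,0],[0,0,0,0],[0,0,0,0],[0,0,0,0]]' 0.3
python3 -m creep '[[0,0,-0.01,0],[0,0,-0.03,0],[0,0,-0.06,0],[0,0,-0.09,0],[0,0,-0.1,0],[0,0,-0.1,0]]' 0.1
python3 -c "
from h import *
go(.515,.420,.14,92.8);go(.515,.420,.0275,92.8)"
```

```text
clock: 8.02
tcp_pos: [0.6025, 0.2981, 0.0388]
tool_rot: [0.0, 0.72, 0.694, 0.0]
force: [-0.3, -0.5, 1.1]
width: 0.0599
grasp_force: 0.0
clock: 8.52
tcp_pos: [0.6036, 0.2986, 0.143]
tool_rot: [0.001, 0.72, 0.694, 0.003]
force: [-0.0, -0.2, -1.0]
width: 0.0766
grasp_force: 0.0
shift [ 0.1181 -0.093   0.0028] turn 1.4849 q6 0.442 clk 8.5167 tcp [0.6036 0.2986 0.143 ] tilt [ 0.005  0.002 -1.   ]
shift [ 0.1178 -0.0937  0.1153] turn 1.4849 q6 0.442 clk 8.5167 tcp [0.6036 0.2986 0.143 ] tilt [ 0.005  0.002 -1.   ]
```

```bash
python3 -m creep '[[0.01,-0.008,0,-0.12],[0.025,-0.02,0,-0.24],[0.04,-0.03,0,-0.36],[0.055,-0.042,0,-0.48],[0.07,-0.055,0,-0.6],[0.085,-0.065,0,-0.72],[0.1,-0.08,0,-0.84],[0.11,-0.088,0,-0.96],[0.118,-0.093,0,-1.08],[0.118,-0.093,0,-1.2],[0.118,-0.093,0,-1.32],[0.118,-0.093,0,-1.44],[0.118,-0.093,0,-1.56],[0.118,-0.093,0,-1.657],[0.118,-0.093,0,-1.657],[0.118,-0.093,0,-1.657]]' 0.1
python3 - <<'E'
from h import *
d=snap('wrist');cv2.imwrite('pics/w5.png',cv2.resize(d['image'][...,::-1],(800,600),interpolation=cv2.INTER_CUBIC))
go(.515,.420,.0275,92.8)
E
```

```text
clock: 9.85
tcp_pos: [0.5136, 0.4192, 0.1378]
tool_rot: [-0.001, -0.023, 1.0, -0.0]
force: [0.3, 0.5, 0.4]
width: 0.0768
grasp_force: 0.0
shift [-0.0015  0.0008  0.1105] turn -0.0034 q6 -0.987 clk 9.9 tcp [0.5137 0.4192 0.138 ] tilt [-0.001 -0.001 -1.   ]
```

View pics/w5.png

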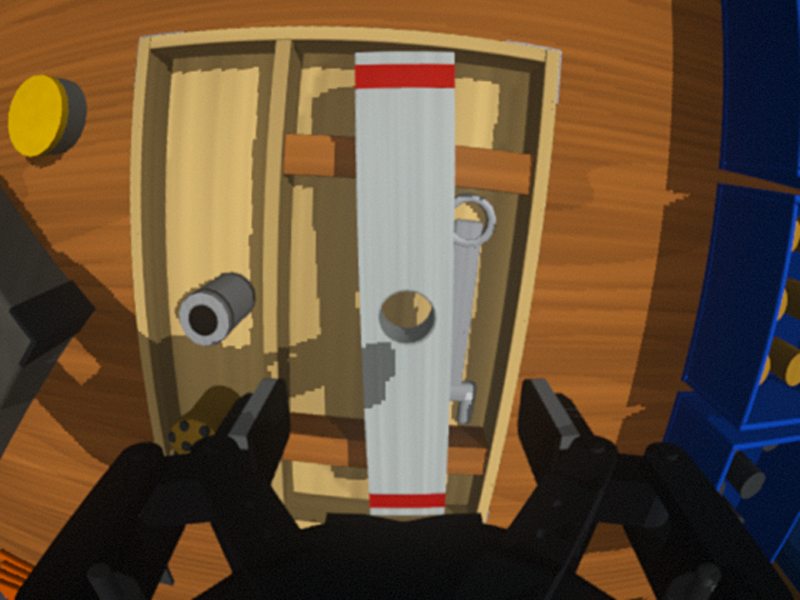

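The bit stands in the bay at (205,430), and the bar hole is at (407,316).

```bash
python3 - <<'E'
from h import *
d=load('wrist')
p=wpz(d,407*.7,315*.7,.061);print(p)
b=[wpz(d,u*.7,v*.7,.061)[:2] for u,v in((356,64),(454,64),(370,507),(445,507))];m=(b[0]+b[1])/2-(b[2]+b[3])/2
print(np.round(b,4),np.degrees(np.arctan2(m[1],m[0])))
go(p[0],p[1],.0275,92.8)
E
```

```text
[0.51112432 0.4202424  0.061     ]
[[0.3904 0.3909]
 [0.3882 0.4363]
 [0.6371 0.4036]
 [0.6351 0.4498]] -176.9515040324509
shift [0.0024 0.0012 0.1105] turn -0.0034 q6 -0.987 clk 9.9 tcp [0.5137 0.4192 0.138 ] tilt [-0.001 -0.001 -1.   ]
```

```bash
python3 -m creep '[[0,0.001,0.02,0],[0,0.001,0.045,0],[0,0.001,0.07,0],[0,0.001,0.09,0],[0,0.001,0.102,0],[0,0.001,0.108,0],[0,0.001,0.1105,0],[0,0.001,0.1105,0],[0,0.001,0.1105,0]]' 0.25
python3 -m creep '[[0,0,0,0],[0,0,0,0],[0,0,0,0],[0,0,0,0],[0,0,0,0],[0,0,0,0]]' 1 100
python3 -m creep '[[0,0,-0.003,0],[0,0,-0.01,0],[0,0,-0.025,0],[0,0,-0.05,0],[0,0,-0.08,0],[0,0,-0.11,0],[0,0,-0.145,0],[0,0,-0.18,0],[0,0,-0.21,0],[0,0,-0.22,0],[0,0,-0.22,0],[0,0,-0.22,0]]'
python3 - <<'E'
from h import *
d=snap('wrist');cv2.imwrite('pics/w6.png',cv2.resize(d['image'][...,::-1],(800,600),interpolation=cv2.INTER_CUBIC))
go(.5686,.0093,.24,43.1)
E
```

```text
clock: 10.65
tcp_pos: [0.5143, 0.4207, 0.0295]
tool_rot: [0.001, -0.024, 1.0, 0.001]
force: [0.0, -0.7, 0.5]
width: 0.0638
grasp_force: 0.0
clock: 11.15
tcp_pos: [0.5143, 0.4207, 0.0298]
tool_rot: [0.001, -0.025, 1.0, 0.0]
force: [-1.2, -2.5, 7.3]
width: 0.0446
grasp_force: 104.4
clock: 12.15
tcp_pos: [0.5134, 0.4201, 0.2464]
tool_rot: [-0.001, -0.025, 1.0, -0.001]
force: [0.8, 0.0, -9.1]
width: 0.0449
grasp_force: 103.9
shift [-0.0351 -0.4129  0.0061] turn 0.8678 q6 -0.989 clk 12.2 tcp [0.5132 0.42   0.2453] tilt [-0.003 -0.002 -1.   ]
```

View pics/w6.png

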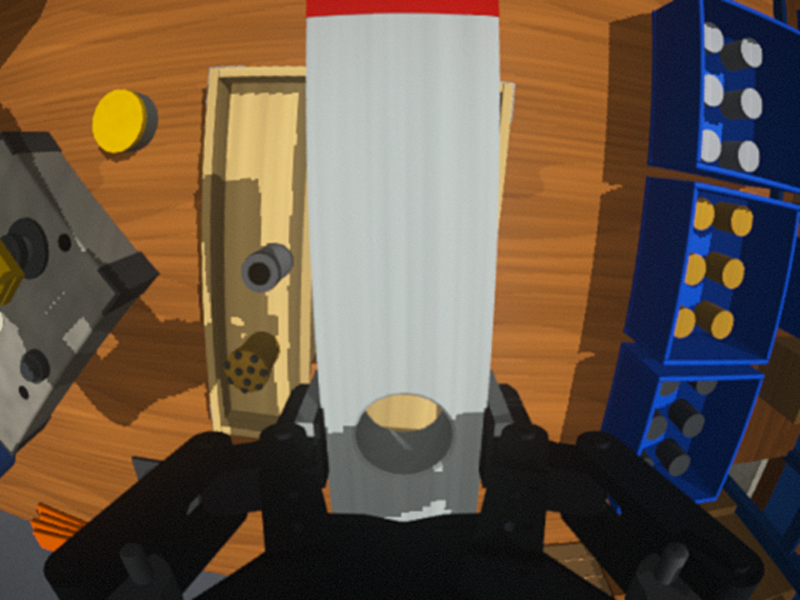

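The bar is held level. Its hole appears at (404,430), and the bit and coupler are both standing in the bay.

```bash
python3 - <<'E'
from h import *
d=load('wrist');s,p,R=pose()
# hole: top rim left/right extremes & top/bottom
C=wpz(d,404*.7,432*.7,p[2]+.0312); print((R.T@(C-p)).round(4))
for q in((404,392),(404,474),(356,430),(452,430)): print((R.T@(wpz(d,q[0]*.7,q[1]*.7,p[2]+.0312)-p)).round(4))
go(.5686,.0093,.24,43.1)
E
```

```text
[ 0.0029 -0.0003 -0.0312]
[ 0.0158 -0.0003 -0.0311]
[-0.0124 -0.0003 -0.0312]
[ 0.0034 -0.0139 -0.0312]
[ 0.0034  0.0133 -0.0312]
shift [-0.0351 -0.4129  0.0061] turn 0.8678 q6 -0.989 clk 12.2 tcp [0.5132 0.42   0.2453] tilt [-0.003 -0.002 -1.   ]
```

```bash
python3 -m creep '[[-0.001,-0.012,0,0],[-0.003,-0.035,0,0.04],[-0.006,-0.065,0,0.1],[-0.009,-0.1,0,0.18],[-0.012,-0.135,0,0.26],[-0.015,-0.17,0,0.34],[-0.018,-0.205,0,0.42],[-0.021,-0.24,0,0.5],[-0.024,-0.275,0,0.58],[-0.027,-0.31,0,0.66],[-0.03,-0.34,0,0.74],[-0.033,-0.37,0,0.8],[-0.035,-0.395,0,0.85],[-0.037,-0.408,0,0.868],[-0.037,-0.413,0,0.868],[-0.037,-0.413,0,0.868],[-0.037,-0.413,0,0.868]]'
python3 - <<'E'
from h import *
go(.570,.009,.13,43.1)
im=[]
d=snap('side');im.append(cv2.resize(d['image'][160:300,200:386][...,::-1],(400,300),interpolation=cv2.INTER_CUBIC))
d=snap('wrist');cv2.imwrite('pics/w7.png',cv2.resize(d['image'][...,::-1],(800,600),interpolation=cv2.INTER_CUBIC))
E
```

```text
clock: 13.62
tcp_pos: [0.5707, 0.0103, 0.2475]
tool_rot: [-0.001, 0.398, 0.918, -0.0]
force: [-0.6, 1.0, -8.0]
width: 0.0441
grasp_force: 104.0
shift [-0.0006 -0.0013  0.1175] turn 0.0007 q6 -0.799 clk 13.6167 tcp [0.5707 0.0103 0.2475] tilt [-0.001  0.    -1.   ]
```

View pics/w7.png

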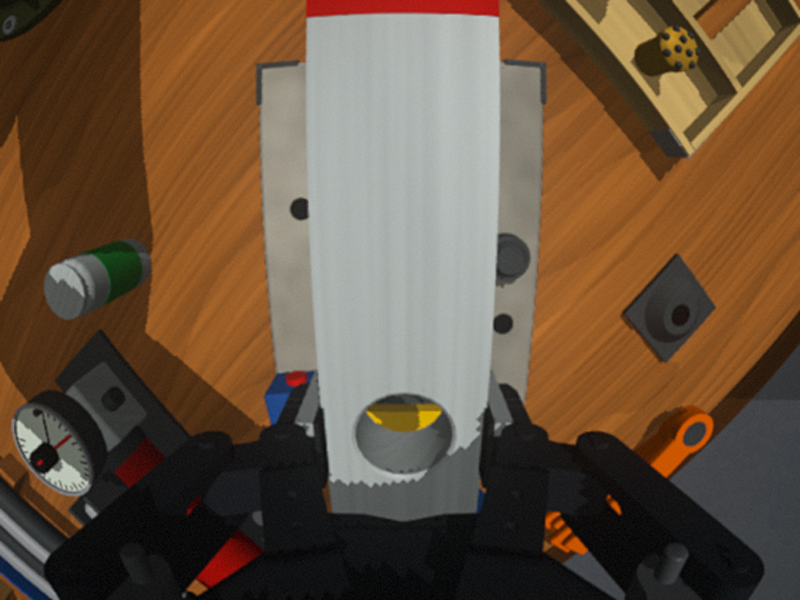

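The bar lies over the block. The block's top end corners are at (257,63) and (546,63), and the block's centre line nearly matches the bar's.

```bash
python3 - <<'E'
from h import *
d=load('wrist');s,p,R=pose()
f=lambda u,v,h=.07:R.T@(wpz(d,u*.7,v*.7,h)-p)
a,b=f(257,63),f(546,63);print(a.round(4),b.round(4),'anchor est',((a+b)/2-[.15,0,0]).round(4))
l=[f(261,150),f(266,260),f(275,370)];r=[f(543,150),f(535,270),f(529,370)]
print(np.round(l+r,4))
E
```

```text
[ 0.1522 -0.1027  0.178 ] [0.1518 0.0986 0.178 ] anchor est [ 0.002  -0.0021  0.178 ]
[[ 0.0888 -0.0999  0.178 ]
 [ 0.0097 -0.1     0.178 ]
 [-0.0773 -0.1008  0.1779]
 [ 0.0886  0.0965  0.178 ]
 [ 0.0022  0.0946  0.1779]
 [-0.0773  0.097   0.1779]]
```

```bash
python3 -m creep '[[0,-0.0015,0.01,0],[0,-0.0015,0.03,0],[0,-0.0015,0.05,0],[0,-0.0015,0.07,0],[0,-0.0015,0.085,0],[0,-0.0015,0.098,0],[0,-0.0015,0.108,0],[0,-0.0015,0.114,0],[0,-0.0015,0.118,0],[0,-0.0015,0.118,0],[0,-0.0015,0.118,0]]'
python3 - <<'E'
from h import *
go(.570,.009,.1188,43.1)
d=snap('side');a=cv2.resize(d['image'][150:290,200:386][...,::-1],(796,600),interpolation=cv2.INTER_CUBIC)
cv2.imwrite('pics/s8.png',a)
E
```

```text
clock: 14.63
tcp_pos: [0.5702, 0.0088, 0.1307]
tool_rot: [0.0, 0.398, 0.917, 0.0]
force: [0.3, -0.3, -7.5]
width: 0.0445
grasp_force: 104.1
shift [ 0.0003 -0.      0.0119] turn -0.0001 q6 -0.801 clk 14.6333 tcp [0.5702 0.0088 0.1307] tilt [ 0.001 -0.    -1.   ]
```

View pics/s8.png

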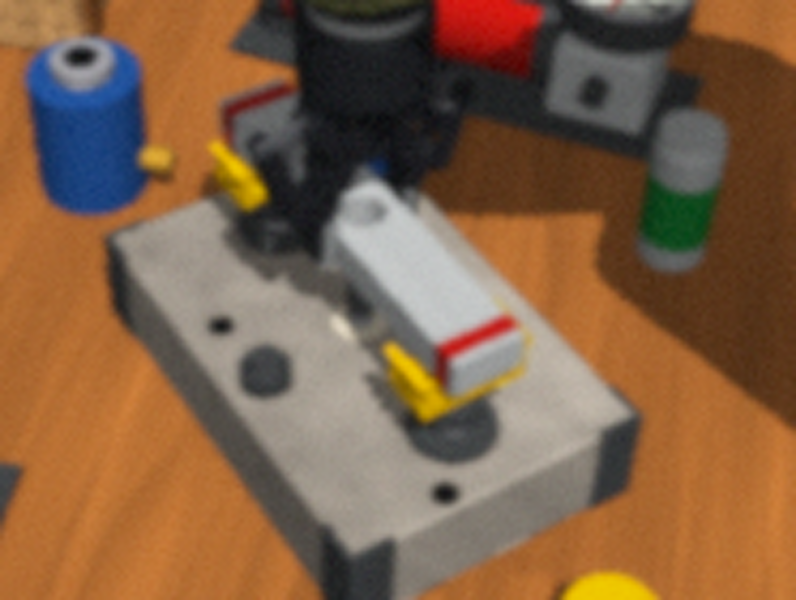

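The bar's ends are between the cheeks, with the near end at about (480,370). Lower it gently.

```bash
python3 -m creep '[[0,0,0.002,0],[0,0,0.004,0],[0,0,0.006,0],[0,0,0.0075,0],[0,0,0.009,0],[0,0,0.01,0],[0,0,0.0105,0],[0,0,0.0105,0]]'
python3 -c "
from h import *
s=get_state();print(s['force'],s['torque']);go(.570,.009,.1188,43.1)"
```

```text
clock: 15.35
tcp_pos: [0.5699, 0.0087, 0.1197]
tool_rot: [-0.0, 0.398, 0.917, -0.0]
force: [1.0, -0.6, -8.2]
width: 0.0445
grasp_force: 104.1
[ 0.97914079 -0.60527479 -8.2425597 ] [-0.02241126  0.01640498 -0.00888707]
shift [0.0002 0.0002 0.0009] turn -0.0003 q6 -0.801 clk 15.35 tcp [0.5699 0.0087 0.1197] tilt [-0.  0. -1.]
```

```bash
python3 -m creep '[[0,0,0.0005,0],[0,0,0.001,0],[0,0,0.0015,0],[0,0,0.0015,0]]'
python3 -c "
from h import *
go(.570,.009,.1188,43.1)"
```

```text
clock: 15.68
tcp_pos: [0.57, 0.0087, 0.1188]
tool_rot: [0.0, 0.398, 0.917, 0.0]
force: [-4.4, -1.1, -0.6]
width: 0.0446
grasp_force: 105.1
shift [ 0.0002  0.0002 -0.    ] turn -0.0002 q6 -0.801 clk 15.6833 tcp [0.57   0.0087 0.1188] tilt [ 0. -0. -1.]
```

```bash
python3 -m creep '[[0,0,0.0005,0],[0,0,0.0005,0],[0,0,0.0005,0]]'; python3 -m creep '[[0,0,0,0],[0,0,0,0],[0,0,0,0],[0,0,0,0],[0,0,0,0]]' 0.25 20
python3 -m creep '[[0,0,-0.01,0],[0,0,-0.03,0],[0,0,-0.06,0],[0,0,-0.09,0],[0,0,-0.12,0],[0,0,-0.15,0],[-0.02,0,-0.16,0],[-0.05,0,-0.16,0],[-0.07,0,-0.16,0],[-0.07,0,-0.16,0],[-0.07,0,-0.16,0]]'
python3 - <<'E'
from h import *
d=snap('wrist');cv2.imwrite('pics/w9.png',cv2.resize(d['image'][...,::-1],(800,600),interpolation=cv2.INTER_CUBIC))
go(.4365,-.324,.28); print(get_state()['joint_positions'])
C=cloud(snap('side'));z=C[...,2];u=np.array([-.683,.730]);q=(C[...,:2]-[.5688,.0105])
a=q@u;b=q@[-.730,-.683]
m=(abs(b)<.018)&(abs(a)<.125)&(z>.135)&(z<.165)
A=np.c_[a[m],b[m],np.ones(m.sum())];print(m.sum(),np.linalg.lstsq(A,z[m],rcond=None)[0])
E
```

```text
clock: 15.93
tcp_pos: [0.5701, 0.0087, 0.1188]
tool_rot: [0.0, 0.398, 0.917, 0.0]
force: [-5.8, 0.0, 5.5]
width: 0.0447
grasp_force: 105.8
clock: 16.35
tcp_pos: [0.5702, 0.0087, 0.1179]
tool_rot: [0.0, 0.398, 0.917, 0.0]
force: [0.1, 0.2, -0.2]
width: 0.064
grasp_force: 0.0
clock: 17.27
tcp_pos: [0.6179, -0.043, 0.2779]
tool_rot: [-0.0, 0.399, 0.917, 0.0]
force: [0.6, -0.1, 0.7]
width: 0.0642
grasp_force: 0.0
shift [-0.0821 -0.3246 -0.002 ] turn 0.0 q6 -0.879 clk 17.3167 tcp [ 0.6176 -0.0424  0.278 ] tilt [-0.  0. -1.]
[-1.27681394e-01  4.29338215e-01  1.23852730e+00  1.22011856e-04
  1.47393012e+00 -8.79394142e-01]
970 [ 0.00194878 -0.02270976  0.14993104]
```

View pics/w9.png

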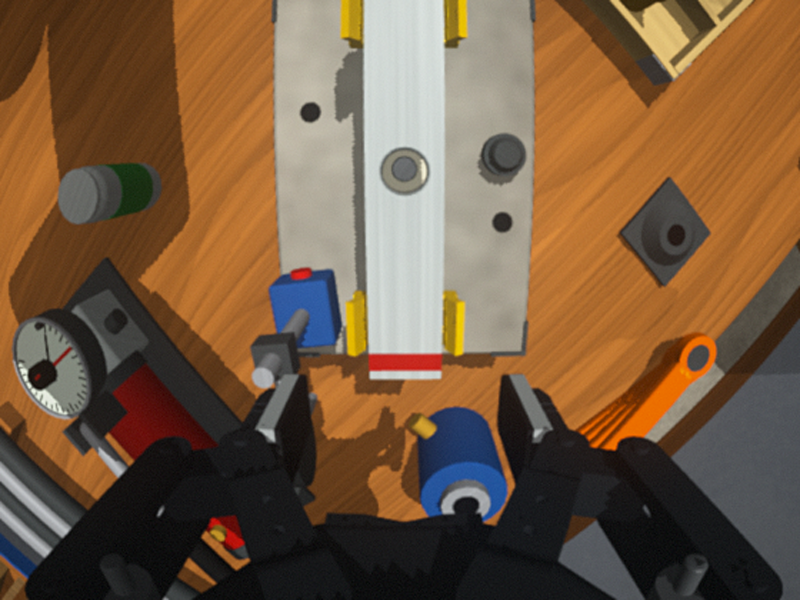

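The bar sits between all four cheeks, and the stud top at (404,168) shows inside the hole at (405,171). I'll check the centring in millimetres.

```bash
python3 - <<'E'
from h import *
d=load('wrist');s,p,R=pose()
f=lambda u,v,h:(R.T@(wpz(d,u*.7,v*.7,h)-p)).round(4)[:2]
print('hole',f(405,171,.15),'stud',f(404,168,.11))
im=cv2.resize(d['image'][95:145,255:315][...,::-1],(720,600),interpolation=cv2.INTER_CUBIC);cv2.imwrite('pics/c10.png',im)
w=load('side')
go(.437,-.322,.28)
E
```

```text
hole [0.0706 0.0001] stud [ 0.0721 -0.0004]
shift [-0.0811 -0.3231 -0.0019] turn 0.0 q6 -0.879 clk 17.3667 tcp [ 0.6175 -0.042   0.2782] tilt [ 0.  0. -1.]
```

View pics/c10.png

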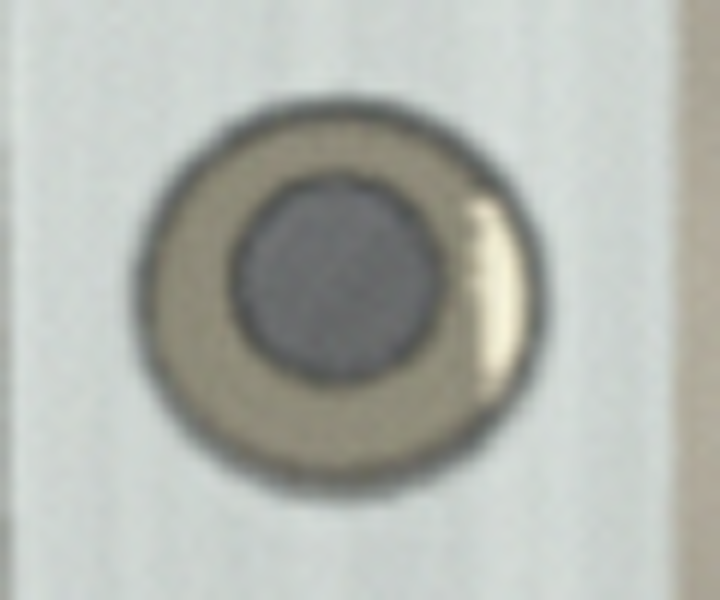

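```bash
python3 - <<'E'
from h import *
for n in('scene','side'):
    d=load(n) if n=='side' else snap(n);C=cloud(d);im=d['image'].max(2)
    m=(d['depth']>0)&(np.hypot(C[...,0]-.44,C[...,1]+.318)<.03)&(C[...,2]>.131)&(C[...,2]<.146)&(im<90)
    p=C[m]; print(n,m.sum(),p.mean(0).round(4),(p.min(0)+p.max(0))/2)
go(.463,-.376,.25)
E
```

```text
scene 34 [ 0.4404 -0.3219  0.1367] [ 0.43956799 -0.32195747  0.13619336]
side 32 [ 0.4366 -0.3157  0.1377] [ 0.43721275 -0.31803976  0.13723455]
shift [-0.1384 -0.3411  0.0282] turn 0.0 q6 -0.879 clk 17.4167 tcp [ 0.6174 -0.0418  0.2783] tilt [ 0.  0. -1.]
```

```bash
python3 -m creep '[[-0.012,-0.03,0,0],[-0.026,-0.065,0,0.05],[-0.04,-0.1,0,0.1],[-0.055,-0.135,0,0.15],[-0.07,-0.17,0,0.2],[-0.084,-0.205,0,0.25],[-0.098,-0.24,0,0.3],[-0.112,-0.275,0,0.3],[-0.124,-0.305,0,0.3],[-0.134,-0.33,0.01,0.3],[-0.138,-0.341,0.02,0.3],[-0.138,-0.341,0.028,0.3],[-0.138,-0.341,0.028,0.3]]' 0.45
python3 - <<'E'
from h import *
d=snap('wrist')
go(.438,-.321,.16)
# knob: dark blob inside white dial
im=d['image'].astype(int);K=d['K']
best=[]
v,u=np.indices(im.shape[:2])
a=(u-K[0,2])/K[0,0];b=(v-K[1,2])/K[1,1];th=np.hypot(a,b);s=np.sinc(th/np.pi)
r=np.stack([a*s,b*s,np.cos(th)],-1)@d['R'];o=-d['R'].T@d['t'];h=.1395
X=o+r*((h-o[2])/r[...,2])[...,None]
m=(np.hypot(X[...,0]-.438,X[...,1]+.321)<.028)&(r[...,2]<0)
dk=(m&(im.max(2)<75)).astype(np.uint8)
n,l,st,c=cv2.connectedComponentsWithStats(dk)
for i in range(1,n):
    if st[i,4]>30: print('dark',st[i],c[i].round(1),wpz(d,*c[i],h).round(4))
red=m&(im[...,0]>130)&(im[...,1]<80)&(im[...,2]<80);print('red n',red.sum())
np.save('pics/roi.npy',dk)
ys,xs=np.where(dk);y0,x0=ys.min(),xs.min()
for row in dk[y0:ys.max()+1:2,x0:xs.max()+1]: print(''.join('.#'[k] for k in row))
E
```

```text
clock: 18.5
tcp_pos: [0.4628, -0.3752, 0.2479]
tool_rot: [-0.001, 0.531, 0.848, 0.0]
force: [-0.1, -0.2, 0.3]
width: 0.047
grasp_force: 0.0
shift [0.0593 0.0008 0.0892] turn 0.0 q6 -1.195 clk 18.55 tcp [ 0.4633 -0.3748  0.2491] tilt [-0.001  0.001 -1.   ]
dark [267 101  28  50 432] [278.8 135.4] [ 0.4338 -0.3227  0.1395]
red n 127
........##..................
.........#..................
.........#..................
.........##.................
..........#.................
..........#.................
..........##................
...........#................
...........#................
...........#................
............#...............
............##..............
.......##.##########........
......#############.........
...##############...........
..##############........#...
..############........#####.
#############........######.
.##########.##....#####..##.
..############..###.###..###
.#############.###.#.##.##..
...#######.#.#.#.##.######..
...#########.##..#..#.#.....
......####.#.##..#..##......
.........######.##..........
```

```bash
python3 - <<'E'
from h import *
d=load('wrist')
for q in((281,137.5),(267,138),(295,138),(281,125),(281,150)): print(wpz(d,*q,.1395).round(4))
go(*wpz(d,281,137.5,.1395)[:2],.16)
E
```

```text
[ 0.436  -0.3234  0.1395]
[ 0.4265 -0.3284  0.1395]
[ 0.4458 -0.3191  0.1395]
[ 0.4318 -0.3147  0.1395]
[ 0.4402 -0.3321  0.1395]
shift [ 0.0581 -0.0021  0.0892] turn 0.0 q6 -1.195 clk 18.55 tcp [ 0.4633 -0.3748  0.2491] tilt [-0.001  0.001 -1.   ]
```

```bash
python3 -m creep '[[0.02,-0.0005,0,0],[0.045,-0.001,0.01,0],[0.0585,-0.001,0.03,0],[0.0585,-0.001,0.06,0],[0.0585,-0.001,0.09,0],[0.0585,-0.001,0.11,0],[0.0585,-0.001,0.122,0],[0.0585,-0.001,0.128,0],[0.0585,-0.001,0.128,0],[0.0585,-0.001,0.128,0]]' 0.45
python3 -m creep '[[0,0,0,0],[0,0,0,0],[0,0,0,0],[0,0,0,0],[0,0,0,0],[0,0,0,0]]' 1 25
python3 -c "
from h import *
s=get_state();print(s['force'],s['torque'],s['width'],s['grasp_force']);go(.4367,-.3225,.12)"
```

```text
clock: 19.38
tcp_pos: [0.4373, -0.3236, 0.1228]
tool_rot: [0.001, 0.53, 0.848, -0.0]
force: [-0.1, 0.2, 1.0]
width: 0.0472
grasp_force: 0.0
clock: 19.88
tcp_pos: [0.4366, -0.3243, 0.123]
tool_rot: [0.001, 0.531, 0.848, -0.0]
force: [-3.8, 0.4, 6.6]
width: 0.0208
grasp_force: 24.4
[-3.78179987  0.41208606  6.63672506] [ 0.06116073  0.61423741 -0.00641558] 0.020784540060275025 24.406777024269104
shift [0.0016 0.0008 0.003 ] turn 0.0 q6 -1.158 clk 19.8833 tcp [ 0.4366 -0.3243  0.123 ] tilt [ 0.001 -0.001 -1.   ]
```

```bash
python3 -m creep '[[0,0,0,-0.08],[0,0,0,-0.18],[0,0,0,-0.28],[0,0,0,-0.38],[0,0,0,-0.48],[0,0,0,-0.56],[0,0,0,-0.64],[0,0,0,-0.7],[0,0,0,-0.74],[0,0,0,-0.74]]'
python3 -c "
from h import *
s=get_state();print(s['force'],s['torque'])"
for i in 1 2; do python3 -m creep '[[0,0,0,-0.03],[0,0,0,-0.06],[0,0,0,-0.09],[0,0,0,-0.09]]' >/dev/null
python3 -c "
from h import *
s=get_state();print(s['force'],s['torque'],s['joint_positions'][5])"; done
```

```text
clock: 20.72
tcp_pos: [0.4374, -0.3236, 0.123]
tool_rot: [0.001, 0.187, 0.982, 0.0]
force: [2.1, 6.6, 6.4]
width: 0.021
grasp_force: 24.5
[2.12660059 6.6136053  6.39870939] [ 1.0808597  -0.33680859  0.03541055]
[2.71965478 7.24743254 6.25416746] [ 1.19154277 -0.39174762  0.00194889] -1.9896256321186725
[7.63068401 6.28117362 3.7536014 ] [ 1.28841503 -1.22703906 -0.23559187] -2.0793558754217
```

```bash
python3 -m creep '[[0,0,0,-0.02],[0,0,0,-0.04],[0,0,0,-0.04]]' >/dev/null
python3 -c "
from h import *
s=get_state();print(s['force'],s['torque'],s['joint_positions'][5])"
python3 -m creep '[[0,0,0,0],[0,0,0,0],[0,0,0,0],[0,0,0,0]]' 0.45 20
python3 -m creep '[[0,0,-0.01,0],[0,0,-0.03,0],[0,0,-0.06,0],[0,0,-0.09,0],[0,0,-0.12,0],[-0.02,0,-0.13,0],[-0.05,0,-0.13,0],[-0.06,0,-0.13,0],[-0.06,0,-0.13,0]]'
python3 - <<'E'
from h import *
d=snap('wrist');K=d['K'];im=d['image'].astype(int)
v,u=np.indices(im.shape[:2])
a=(u-K[0,2])/K[0,0];b=(v-K[1,2])/K[1,1];th=np.hypot(a,b);s=np.sinc(th/np.pi)
r=np.stack([a*s,b*s,np.cos(th)],-1)@d['R'];o=-d['R'].T@d['t']
X=o+r*((.117-o[2])/r[...,2])[...,None]-[.4367,-.3225,0]
R_=np.hypot(X[...,0],X[...,1]);A=np.degrees(np.arctan2(X[...,1],X[...,0]))
m=(R_>.014)&(R_<.036)
red=m&(im[...,0]>110)&(im[...,1]<80)&(im[...,2]<80);blk=m&(im.max(2)<80)
for n,q in(('red',red),('blk',blk)): print(n,q.sum(),np.median(A[q]) if q.any() else 0,np.histogram(A[q],bins=np.arange(-180,181,15))[0])
E
```

```text
[9.71130458 7.64866801 3.31559995] [ 1.27972165 -1.68671544 -0.33794914] -2.1185684123070887
clock: 21.97
tcp_pos: [0.4365, -0.3241, 0.1219]
tool_rot: [-0.0, 0.079, 0.997, -0.0]
force: [-1.1, 0.7, 0.1]
width: 0.0471
grasp_force: 0.0
clock: 22.72
tcp_pos: [0.4971, -0.3334, 0.2521]
tool_rot: [0.0, 0.079, 0.997, -0.0]
force: [-1.4, 0.1, -1.0]
width: 0.0469
grasp_force: 0.0
red 60 127.30066399272837 [ 0  0  0  0  0  0  0  0  0  0  0  0  0  0  0  0  0  0  0  0 60  0  0  0]
blk 0 0 [0 0 0 0 0 0 0 0 0 0 0 0 0 0 0 0 0 0 0 0 0 0 0 0]
```

The red pointer is now at 127°, the same direction as the black needle (about 128°), and the wrist torque rose when it met the stop. The robot is clear of everything, so I'll hand in.

```bash
python3 -c "
from h import *
print(hand_in())"
```

```text
the job is handed in; nothing more can be done
None
```

The job is handed in at about 23 s with no verdict shown: the bit stands in the fittings bay, the bar is seated with its hole about 1 mm off the stud, and the red pointer is back at its zero stop; I viewed 12 pictures, two over your limit of 10.

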